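# Lock back the pusher of the sold-out lane

### The arm

A 6-joint arm with a two-finger parallel gripper is mounted at the origin on the work surface. World frame = base frame: x ahead of the robot, y to its left, z up, the work surface at z = 0. Lengths are in mm, angles in degrees, forces in N, time in s.
With the tool pointing down it reaches from about 300 to 850 mm from the base axis. Payload 4.2 kg.
Tool frame: the origin (TCP) lies between the finger pads; the fingertips stand 22 mm ahead of it and the grasp point (between the pads) lies 3 mm ahead of it; z points along the fingers, y is the direction in which the jaws open and shut (so a half turn about z gives the same grasp; the last joint's range is limited). The gripper opens to 91 mm and grips with 3 to 60 N. Pads are 32 mm wide; open, the fingers measure 118 mm over their backs; the gripper's body (76 mm by 178 mm) begins 60 mm behind the grasp point.
Start: joints at [64.057, 18.312, 89.639, -0, 72.044, -1.146], TCP at [241.167, 521.996, 235.976] pointing down, gripper open.
Joint ranges: [-177.97, 177.97], [-48.28, 115.42], [12.27, 149.76], [-77.06, 257.06], [2.81, 150.46], [-146.56, 146.56]. Speed limits (degrees/s): [147.25, 147.25, 180, 180, 180, 180].

### API

Orientations are given as [roll, pitch, yaw] about the fixed x, y, z axes, in that order (R = Rz(yaw) Ry(pitch) Rx(roll)).
In Python, from workcell import * gives the robot as it stands.
- The arm moves only by the shell command python3 -m jog 'ROWS' [OPENING] [FORCE]. ROWS is text: rows parted by semicolons, each of 6 numbers parted by spaces: the shift along the tool's x, y, z in units of 0.5 m (1.0 is 0.5 m), then the turn, a rotation vector about the tool's x, y, z in units of pi/2 rad (1.0 is pi/2 rad). A call has 1 to 20 rows; each row is the pose to reach, as a shift and turn from the pose measured when the call began, along the tool's axes at that moment; what a row does not reach only later rows make up. A row lasts 1/12 s, in which the tool goes at most 41.7 mm and 7.16 degrees, less where a joint would pass 70% of its speed; a pose out of reach is approached as far as the arm can. A call with a number of a shift or a turn outside -1 to 1 is refused whole. A call with a gripper value outside its range is refused whole. OPENING is the opening, from -1 (shut) to 1 (fully open), set as the call begins (- or left out, the last holds). The fingers move at their own pace and stop on an object; FORCE is the grip in N (left out, the last holds). Time passes only in rows, so rows that repeat a pose let the fingers close. It gives the time, the measured TCP pose, the force and the opening at its end, in the units of the state.
- state(): the state, without advancing time (a new reading comes with each control period).
- grab_frame(name): name is "scene" or "top" or "wrist"; returns the picture (384x512x3 uint8, red, green, blue); there is no depth.
- calibration(name): a dict with "mtx" (3x3 intrinsics, pixels), "distortion" ([k1, k2, p1, p2, k3] as OpenCV has them; the pictures are not rectified), "rvec" (rotation vector, rad) and "tvec" (3), from world to camera coordinates, as OpenCV has them. Camera axes: x right, y down, z forward; pixel columns grow to the right and rows downward; lengths in mm; the calibration is good to about 2 mm. A picture is of the moment at which its call begins: read the wrist's pose just before it. calibration takes no time and is no camera call; for the wrist camera it gives the pose at the moment of the call.
- job_done(): hands the job in, once; it reports no verdict.
Trained networks look in the newest picture that a camera, given by its name, has taken for a name from the list of things; names that differ only in an ending like _2 or _b are one class to them, and where a whole thing is asked for, a point or a joint stands for the part that bears it (a point fixed in the world has none). Each returns a list of dicts, best first, with "confidence" (0 to 1); they miss things now and then, are a little off and sometimes report something else, mostly with a low value. They report only what shows in the picture. A call takes as long as a camera call.
- spot_in(query, camera): "rect" ([left, top, right, bottom] in pixels, round what is visible of it).
- tip_of(query, camera): "location" ([column, row] in pixels: a listed point, or the origin of a listed thing).
The state is a dict: "time_s": time; "qpos": joint angles; "qvel": joint speeds; "effort": joint torques, N m; "ee_pos": TCP position; "ee_rot": TCP orientation; "force": force on the tool from outside, world axes, zero at the start; "torque": the same for the moment, N m; "gripper_width": finger opening in mm.
Only numpy, scipy, OpenCV 4.12 (cv2) and the standard library are available. Lean on these libraries where they do the work, as an engineer would, in place of code of your own. Each camera call takes 0.05 s, during which the arm holds its last target. There are 200 camera calls.

### The job

The display tray on the market counter has three spring-pusher lanes; two still hold gift boxes and one is sold out. So that it can be refilled, push the sold-out lane's pusher back with the fingertips until it has gone past its stop pin, then let it go so that the spring brings it forward onto the pin and it stays locked there. Only push on the front of the pusher, do not pinch it, and leave the other lanes, the boxes and the wooden pot as they are.

Things in the scene. Friction and masses are not known exactly. Their poses are not given: they have to be found in the camera images.
- tray: Fixed wooden display tray, 250 (x) x 296 (y) x 52 mm high; origin at the centre of its underside, z up; +x is the way pushers are pushed back, away from the robot. Three like lanes 88 mm wide centred at y = -92, 0, 92 mm; which one is sold out varies. Dividers 3 mm thick, tops 46 mm above the counter; clear front lips at -x, tops 42 mm above it; lane floors 18 mm above it.
- pusher_face: Front plate of the sold-out lane's pusher: upright black plastic, 84 mm wide (y), 3 mm thick, facing -x, from 22 to 98 mm above the counter. Origin on its front surface, mid width, 80 mm above the counter; axes parallel to the tray's. At the start it stands right behind the clear lip, so push it above the lip (50 to 98 mm above the counter). Moves with joint pusher.
- pusher_shell: Rear of the same pusher: ribbed back panel 82 mm wide and 3 mm thick directly behind the front plate, with the coiled strip spring behind it; reaches to 31 mm behind the front surface. Origin on the front surface of the plate, 18 mm above the counter. Not to be gripped or pushed on.
- pusher (a joint): Travel of the sold-out lane's pusher along tray +x, in m: 0 = home at the front lip (start), 0.095 = locked on its stop pin, 0.140 = end stop. A spring drives it towards 0 with 5 N (at 0) to 6.5 N; riding over the pin (0.073 to 0.095) adds up to 2 N. Past 0.095 the pin snaps up; let go then, it comes forward to 0.095 and stays. Let go earlier, it runs back to 0.
- stop_pin (a joint): Sprung steel stop pin, 12 mm wide, sloping top to the front, upright rear face, in the sold-out lane's floor on its middle line, 40 mm behind where the locked pusher's front surface stands. Value in m: 0 = up (9 mm proud of the lane floor), 0.007 = held down while the pusher's catch bar rides over it.
- pusher_face_b: The same kind of front plate, in the lane that holds two boxes; same origin and axes. Leave alone.
- pusher_face_c: The same kind of front plate, in the lane that holds one box; same origin and axes. Leave alone.
- box_1: Kraft cardboard gift box with a paper band, 30 (x) x 76 (y) x 72 mm high, loose, standing in a stocked lane (front of the lane with two); origin at the centre of its underside. Its top is 90 mm above the counter. Leave alone.
- box_2: The same kind of gift box, behind box_1 in the same lane. Leave alone.
- box_3: The same kind of gift box, alone in its lane. Leave alone.
- pot: Turned wooden lidded pot, 62 mm across and 70 mm high, loose, standing on the counter beside the tray; origin at the centre of its underside. Leave alone.

How it is judged:
By the outcome, as a careful person would: the job done as asked, in the order asked, and still so for the second after the job is handed in, with the robot touching nothing.
It also fails if it takes over 35 s, if anything falls off the work surface, if the arm or the gripper's body presses on something with over 40 N, if the wrist force passes 120 N, or if a joint passes its speed limit or range.

## Working session

There is one attempt and no reset: what is moved stays moved. The work goes in short steps, Python scripts to look and compute and a shell command to move; the robot and the scene stay as the last step left them, time stands still between calls to the robot, and variables do not carry over. Pictures are saved under pics/ and viewed, about 8 in all and at most 12, crops included, and the job is handed in when it is done.

```bash
mkdir -p pics
cat > h.py <<'E'
from workcell import *
import numpy as np, cv2
def save(n,f):
    im=grab_frame(n); cv2.imwrite('pics/'+f,im[:,:,::-1]); return im
def ray(n,px):
    c=calibration(n); K=np.array(c['mtx'],float)
    u=cv2.undistortPoints(np.array([[px]],float),K,np.array(c['distortion'],float))[0,0]
    R=cv2.Rodrigues(np.array(c['rvec'],float))[0]; t=np.array(c['tvec'],float).ravel()
    return -R.T@t, R.T@np.array([u[0],u[1],1])
def atz(n,px,z):
    o,d=ray(n,px); return o+d*(z-o[2])/d[2]
def proj(n,P):
    c=calibration(n)
    return cv2.projectPoints(np.array(P,float).reshape(-1,1,3),np.array(c['rvec'],float),np.array(c['tvec'],float),np.array(c['mtx'],float),np.array(c['distortion'],float))[0][:,0]
E
python3 - <<'E'
from h import *
a=[]
for n in('scene','top'):
    a.append(save(n,n+'0.png'))
    for q,z in(('pusher_face',80),('tray',0),('box_1',18),('pot',0)):
        for r in tip_of(q,n)[:4]: print(n,q,np.round(r['location']),round(r['confidence'],2),np.round(atz(n,r['location'],z)))
cv2.imwrite('pics/a.png',np.vstack(a)[:,:,::-1])
s=state();print(s['time_s'],s['ee_pos'],s['ee_rot'])
E
```

```text
scene pusher_face [125. 229.] 0.53 [ 546. -145.   80.]
scene pusher_face [164. 189.] 0.48 [502. -59.  80.]
scene box_1 [211. 190.] 0.86 [498.  29.  18.]
scene pot [283. 188.] 0.7 [555. 160.   0.]
top pusher_face [374. 219.] 0.67 [ 551. -152.   80.]
top pusher_face [282. 221.] 0.44 [541.  36.  80.]
top tray [280. 228.] 0.38 [536.  33.   0.]
top box_1 [363. 231.] 0.97 [ 534. -148.   18.]
top box_1 [281. 228.] 0.96 [535.  33.  18.]
top box_1 [278. 245.] 0.62 [497.  37.  18.]
top pot [223. 210.] 0.57 [570. 163.   0.]
0.5 [241.14975431 521.97452257 235.9420705 ] [ 1.79998648e+02 -8.69367830e-04  1.55202229e+02]
```

View pics/scene0.png

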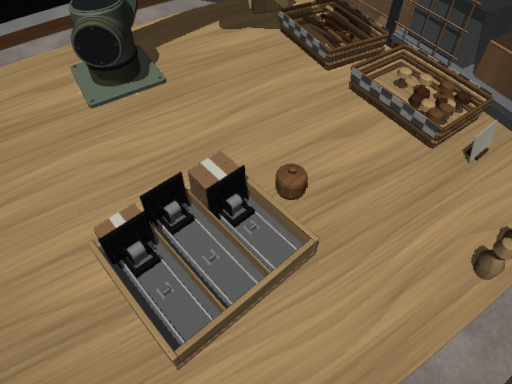

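View pics/top0.png

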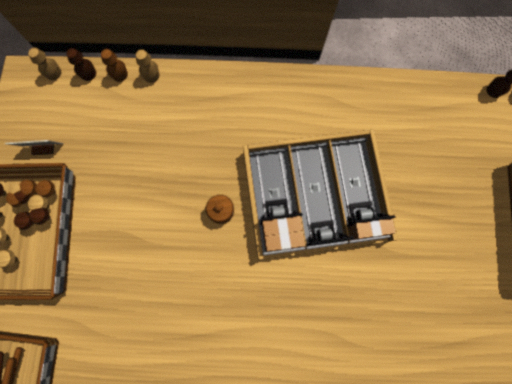

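The middle lane is sold out: its pusher is at the front with no box (scene ~(165,195), top ~(322,235)). The left lane has two boxes and the right lane has one. Next I'll zoom in to get corners for the tray pose.

Run:
```python
import cv2,numpy as np
a=cv2.imread('pics/top0.png')[120:270,235:405]; b=cv2.imread('pics/scene0.png')[145:365,85:325]
a=cv2.resize(a,(400,353),interpolation=3)
cv2.imwrite('pics/b.png',cv2.resize(cv2.imread('pics/top0.png')[120:270,235:405],None,fx=4,fy=4,interpolation=2))
cv2.imwrite('pics/c.png',cv2.resize(b,None,fx=2.7,fy=2.7,interpolation=2))
```

```text
(no output)
```

View pics/b.png

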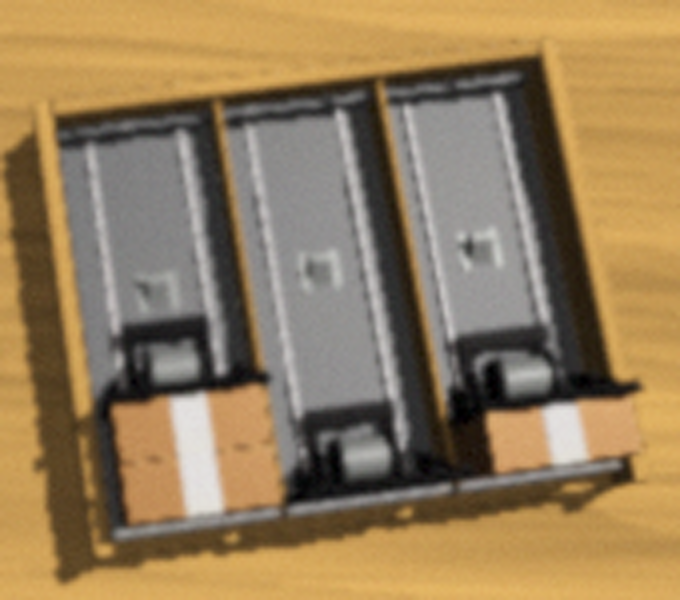

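View pics/c.png

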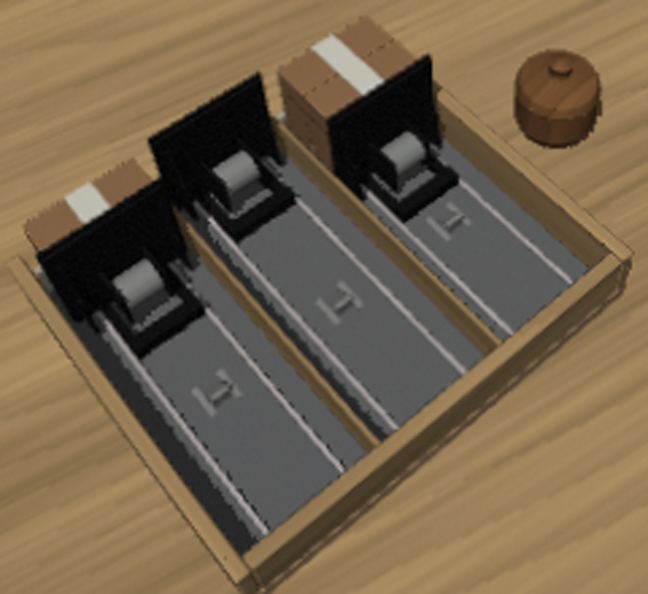

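```bash
cat > fit.py <<'E'
from h import *
from scipy.optimize import least_squares
def T(p,P): c,s=np.cos(p[2]),np.sin(p[2]); P=np.array(P,float); return np.c_[p[0]+c*P[:,0]-s*P[:,1],p[1]+s*P[:,0]+c*P[:,1],P[:,2]]
tp=[(244.5,145.75),(373.75,130.5),(263.2,254.2),(393,238.75)]
sc=[(319.1,237.6),(174.5,361.5),(140.6,196.9),(182.4,172)]
def f(p):
    A=proj('top',T(p,[(125,148,52),(125,-148,52),(-125,146,42),(-125,-146,42)]))-tp
    B=proj('scene',T(p,[(125,148,52),(125,-148,52),(p[3],-42,98),(p[3],42,98)]))-sc
    return np.r_[A,B].ravel()
r=least_squares(f,[540,-50,0,-120],loss='soft_l1',x_scale=[10,10,.1,10])
p=r.x
print(p,np.rad2deg(p[2]));print(f(p).reshape(-1,2).round(1))
o=T(p,[(p[3],0,80),(p[3]-60,0,80),(p[3]+110,0,80)]);print(o.round(1))
E
python3 fit.py
```

```text
[ 6.12346006e+02 -4.25793130e+01  1.77385781e-01 -1.08329241e+02] 10.163456588132572
[[-2.5 -1. ]
 [-0.8 -2.3]
 [-4.5  5.2]
 [ 2.   1. ]
 [ 1.4  0.1]
 [-1.5  0. ]
 [-0.4  0.7]
 [-0.4  0.1]]
[[505.7 -61.7  80. ]
 [446.7 -72.3  80. ]
 [614.  -42.3  80. ]]
```

```bash
cat >> fit.py <<'E'
print('--')
for q,z in zip(tp,(52,52,42,42)): print(atz('top',q,z).round(1))
for q,z in zip(sc,(52,52,98,98)): print(atz('scene',q,z).round(1))
# stop pins (floor z 18+9): middle
print(atz('top',(235+321/4,120+270/4),25),atz('scene',(85+345/2.7,145+300/2.7),25), 'pin exp',T(p,[(p[3]+135,0,25)]))
E
python3 fit.py|sed '1,/--/d'
```

```text
[707.3 119.5  52. ]
[ 756.  -167.8   52. ]
[474.6  70.2  42. ]
[ 517.  -204.2   42. ]
[707.9 123.3  52. ]
[ 762.5 -164.5   52. ]
[ 512.1 -101.9   98. ]
[498.4 -19.7  98. ]
[625.86878393 -41.07835683  25.        ] [631.77262515 -37.43951564  25.        ] pin exp [[638.5982571  -37.87307134  25.        ]]
```

The pose is good enough to start: plate front centre ≈ (503,-61), yaw ≈ 10°. I'll shut the gripper and move to a standoff in front of it, staying high.

```bash
python3 -m jog '-.05 -.052 0 0 0 -.02;-.11 -.114 0 0 0 -.05;-.17 -.176 0 0 0 -.08;-.23 -.238 0 0 0 -.11;-.29 -.3 0 0 0 -.14;-.35 -.362 0 0 0 -.17;-.41 -.425 0 0 0 -.2;-.47 -.487 0 0 0 -.23;-.53 -.549 0 0 0 -.26;-.59 -.611 0 0 0 -.29;-.65 -.673 0 0 0 -.32;-.71 -.735 0 0 0 -.35;-.77 -.797 0 0 0 -.37;-.82 -.85 0 0 0 -.387;-.86 -.89 0 0 0 -.387;-.873 -.904 0 0 0 -.387;-.873 -.904 0 0 0 -.387;-.873 -.904 0 0 0 -.387;-.873 -.904 0 0 0 -.387' -1 10
python3 - <<'E'
from h import *
im=save('wrist','w1.png')
for q in('pusher_face','stop_pin','tray'):
    for r in tip_of(q,'wrist')[:3]: print(q,np.round(r['location']),r['confidence'],atz('wrist',r['location'],{'pusher_face':80,'stop_pin':27,'tray':0}[q]).round(1))
print(proj('wrist',[(503,-61,98),(510,-102.5,98),(496,-19.7,98)]).round())
E
```

```text
time_s: 2.08
ee_pos: [447.3, -70.3, 235.9]
ee_rot: [180.0, -0.0, -169.9]
force: [0.3, -0.5, -0.1]
gripper_width: 0.2
pusher_face [247. 232.] 0.94 [501.1 -64.6  80. ]
pusher_face [159. 260.] 0.49 [ 546.7 -147.3   80. ]Traceback (most recent call last):
  File "<stdin>", line 4, in <module>
ValueError: it knows: box, pot, pusher_face, pusher_shell, tray
```

View pics/w1.png

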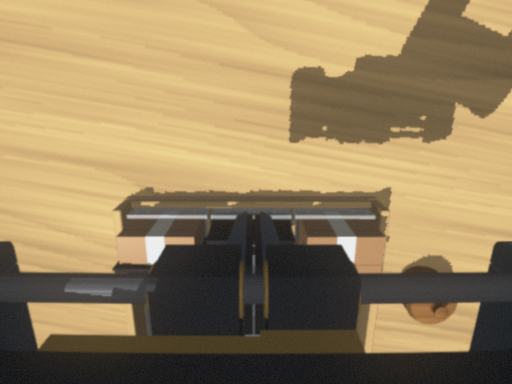

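The lane is centred under the shut fingers (lane columns 208–293, fingers ≈253) and the lip runs parallel to the jaws. Going down in front of the pusher.

```bash
python3 -m jog '0 -.004 .04 0 0 0;0 -.004 .09 0 0 0;0 -.004 .14 0 0 0;0 -.004 .19 0 0 0;0 -.004 .24 0 0 0;0 -.004 .28 0 0 0;0 -.004 .3 0 0 0;0 -.004 .308 0 0 0;0 -.004 .308 0 0 0;0 -.004 .308 0 0 0'
python3 -m jog -- '-.01 0 0 0 0 0;-.025 0 0 0 0 0;-.04 0 0 0 0 0;-.055 0 0 0 0 0;-.065 0 0 0 0 0;-.075 0 0 0 0 0;-.085 0 0 0 0 0;-.095 0 0 0 0 0;-.105 0 0 0 0 0;-.115 0 0 0 0 0;-.125 0 0 0 0 0;-.125 0 0 0 0 0;-.125 0 0 0 0 0' || python3 -m jog '-.01 0 0 0 0 0;-.025 0 0 0 0 0;-.04 0 0 0 0 0;-.055 0 0 0 0 0;-.065 0 0 0 0 0;-.075 0 0 0 0 0;-.085 0 0 0 0 0;-.095 0 0 0 0 0;-.105 0 0 0 0 0;-.115 0 0 0 0 0;-.125 0 0 0 0 0;-.125 0 0 0 0 0;-.125 0 0 0 0 0'
```

```text
time_s: 3.02
ee_pos: [448.1, -71.4, 82.6]
ee_rot: [180.0, 0.1, -169.8]
force: [0.4, -0.6, 0.8]
gripper_width: 0.1
time_s: 4.1
ee_pos: [508.6, -60.4, 82.4]
ee_rot: [180.0, -0.1, -169.8]
force: [-4.8, -0.5, 3.0]
gripper_width: 0.8invalid input: not JSON, or not a number
```

In contact: about 5 N against the push. A quick look before going on.

Run:
```python
from h import *
im=save('scene','s1.png')
cv2.imwrite('pics/s1c.png',cv2.resize(im[100:340,70:330,::-1],None,fx=2.5,fy=2.5))
```

```text
(no output)
```

View pics/s1c.png

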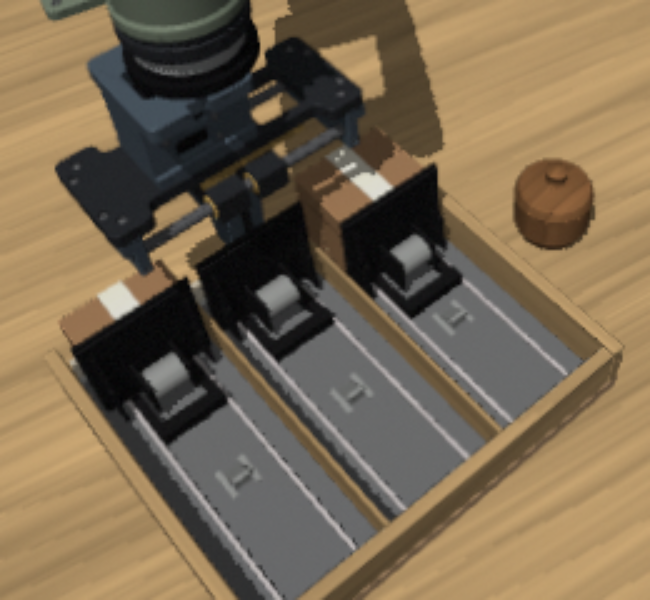

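Clear: only the middle plate has moved (top corners at crop (200,265) and (303,205)) and the neighbours are still. I'll turn that into travel.

Run:
```python
from h import *
a=[atz('scene',q,98) for q in((140.6,196.9),(182.4,172),(150,206),(191.2,182))]
d=(a[2]+a[3]-a[0]-a[1])/2; print(d, np.linalg.norm(d)); s=state()
m=(a[2]+a[3])/2; print(m, (m[:2]-s['ee_pos'][:2])@[.985,.174], s['force'])
```

```text
[26.90910812  4.69096033  0.        ] 27.314926479664468
[532.18196107 -56.11457198  98.        ] 23.985808187902467 [-4.14551755 -1.89761009  2.33809744]
```

```bash
python3 -m jog '-.01 0 0 0 0 0;-.02 0 0 0 0 0;-.032 0 0 0 0 0;-.044 0 0 0 0 0;-.056 0 0 0 0 0;-.068 0 0 0 0 0;-.08 0 0 0 0 0;-.092 0 0 0 0 0;-.104 0 0 0 0 0;-.116 0 0 0 0 0;-.128 0 0 0 0 0;-.14 0 0 0 0 0;-.152 0 0 0 0 0;-.162 0 0 0 0 0;-.17 0 0 0 0 0;-.176 0 0 0 0 0;-.18 0 0 0 0 0;-.18 0 0 0 0 0;-.18 0 0 0 0 0;-.18 0 0 0 0 0'
python3 - <<'E'
from h import *
im=save('scene','s2.png')
cv2.imwrite('pics/s2c.png',cv2.resize(im[100:340,70:330,::-1],None,fx=2.5,fy=2.5))
E
```

```text
time_s: 5.82
ee_pos: [595.8, -45.0, 82.1]
ee_rot: [180.0, -0.3, -169.8]
force: [-5.1, -2.3, 3.0]
gripper_width: 0.3
```

View pics/s2c.png

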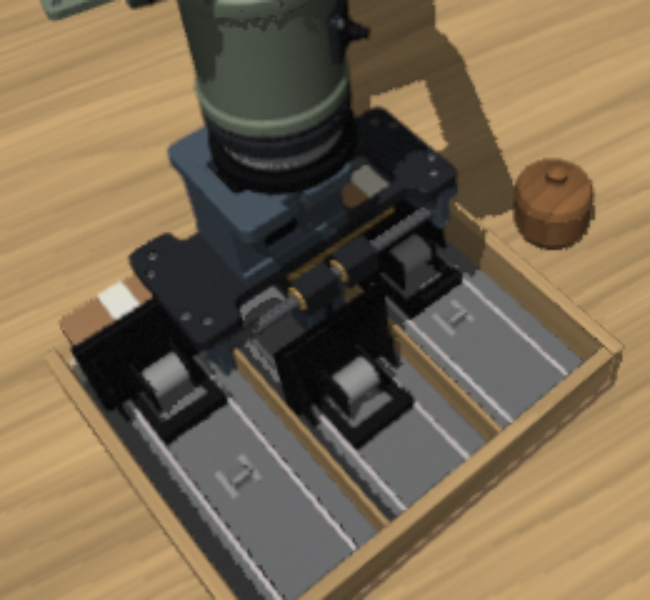

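Run:
```python
from h import *
a=[atz('scene',q,98) for q in((140.6,196.9),(182.4,172),(181.2,240),(223.2,214.8))]
d=(a[2]+a[3]-a[0]-a[1])/2; print(d, np.linalg.norm(d),state()['force'])
```

```text
[112.57940887  19.39158408   0.        ] 114.23728303489636 [-4.96003861 -3.00226812  4.07121265]
```

Travel is about 114 mm, past the 95 mm pin. Easing back so the spring seats it on the pin.

```bash
python3 -m jog '.006 0 0 0 0 0;.014 0 0 0 0 0;.022 0 0 0 0 0;.03 0 0 0 0 0;.038 0 0 0 0 0;.046 0 0 0 0 0;.056 0 0 0 0 0;.07 0 0 0 0 0;.085 0 0 0 0 0;.1 0 0 0 0 0;.1 0 0 0 0 0;.1 0 0 0 0 0'
python3 - <<'E'
from h import *
im=save('scene','s3.png')
cv2.imwrite('pics/s3c.png',cv2.resize(im[100:340,70:330,::-1],None,fx=2.5,fy=2.5))
E
```

```text
time_s: 6.87
ee_pos: [546.3, -53.9, 82.5]
ee_rot: [180.0, -0.2, -169.8]
force: [1.0, 0.3, 0.5]
gripper_width: 0.2
```

View pics/s3c.png

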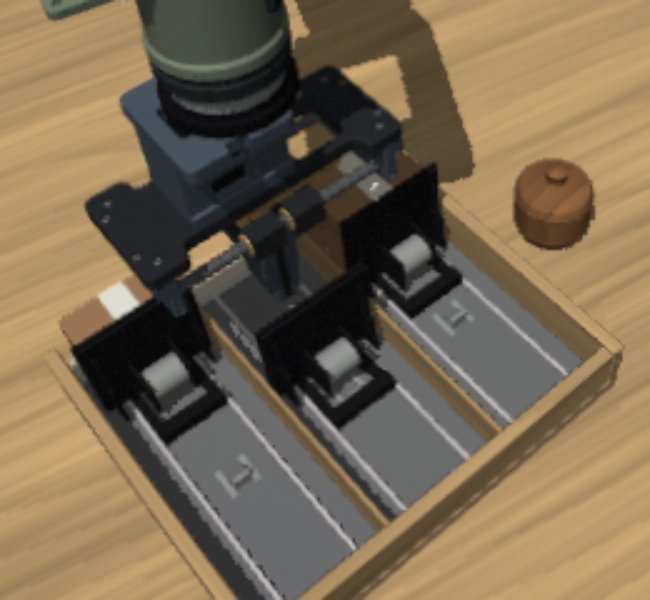

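The plate came forward to crop (261,330)/(365,265) and stayed there, with a clear gap to the fingers and almost no force. Backing out and up, then a final check.

```bash
python3 -m jog '.02 0 0 0 0 0;.05 0 0 0 0 0;.08 0 0 0 0 0;.12 0 0 0 0 0;.16 0 0 0 0 0;.19 0 -.02 0 0 0;.2 0 -.06 0 0 0;.2 0 -.12 0 0 0;.2 0 -.18 0 0 0;.2 0 -.24 0 0 0;.2 0 -.28 0 0 0;.2 0 -.3 0 0 0;.2 0 -.3 0 0 0;.2 0 -.3 0 0 0'
python3 - <<'E'
from h import *
im=save('scene','s4.png')
cv2.imwrite('pics/s4c.png',cv2.resize(im[100:340,70:330,::-1],None,fx=2.5,fy=2.5))
i0=cv2.imread('pics/scene0.png')[:,:,::-1]
for r in spot_in('box_1','scene')[:3]+spot_in('pot','scene')[:1]: print(np.round(r['rect']),r['confidence'])
a=[atz('scene',q,98) for q in((140.6,196.9),(182.4,172),(70+261/2.5,100+330/2.5),(70+365/2.5,100+265/2.5))]
print(np.linalg.norm((a[2]+a[3]-a[0]-a[1])/2),state()['force'])
E
```

```text
time_s: 8.08
ee_pos: [448.6, -71.5, 232.9]
ee_rot: [-180.0, -0.2, -169.8]
force: [-0.3, -0.7, -0.2]
gripper_width: 0.6
[ 96. 204. 140. 239.] 0.79
[197. 159. 240. 207.] 0.78
[188. 150. 230. 203.] 0.74
[273. 163. 307. 197.] 0.8
94.44246639430166 [ 0.42291036 -0.2851569  -0.31201858]
```

View pics/s4c.png

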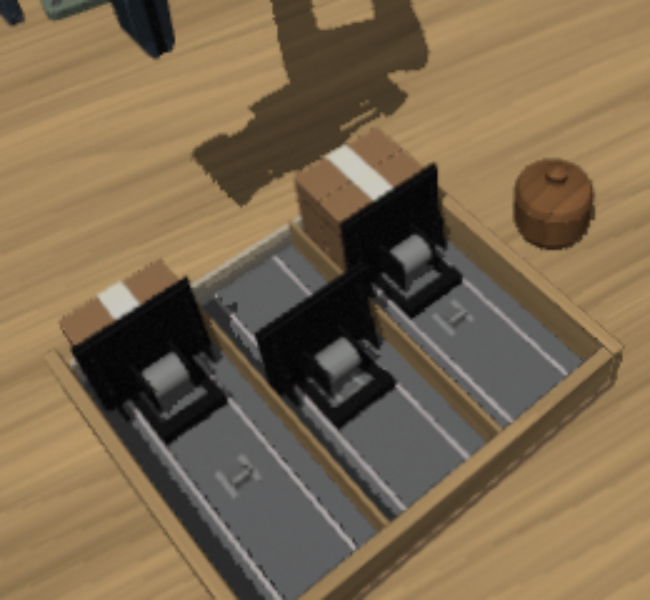

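The middle pusher is still at (261,330)/(365,265), about 94 mm of travel. The boxes, other pushers and pot are unchanged, and the arm is clear.

```bash
python3 -c "
from workcell import *
print(job_done())"
```

```text
the job is handed in; nothing more can be done
None
```

The middle lane was the sold-out one, and its pusher is now locked back on its stop pin. With the gripper shut, I pushed the front plate above the lip to about 114 mm of travel, at around 5 N. I then eased off so the spring brought it forward onto the pin.

- **Pusher:** the last pictures put it at about 94 mm (95 mm is locked). It stayed there about 1.2 s while the arm backed out and lifted clear.
- **Contact:** the force reading after letting go was about zero, with the arm well clear of everything.
- **Other things:** the two stocked lanes, their boxes and the pot look unchanged in the last picture.
- **Time:** about 8 s of the 35 s had been used at the last move.
- **Checks that disagreed:** the fit of the tray's position was off by up to 5 pixels at one lip corner. I lined up by the wrist view and by the plate's own corners instead. The detection network also couldn't look for the stop pin by name, so the pin itself was not seen directly.

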